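Slide a vial rack over the sill of a touch-latch cabinet

ROBOT

A 6-joint arm with a two-finger parallel gripper is mounted at the origin on the work surface. World frame = base frame: x ahead of the robot, y to its left, z up, the work surface at z = 0. Lengths are in m, angles in rad, forces in N, time in s.
With the tool pointing down it reaches from about 0.375 to 0.9 m from the base axis. Payload 3.1 kg.
Tool frame: the origin (TCP) lies at the very end of the fingers, on their centre line; the grasp point (between the pads) lies 19 mm behind it; z points along the fingers, y is the line along which they close (so a half turn about z gives the same grasp; the last joint's range is limited). The gripper opens to 85 mm and grips with 20 to 120 N. Pads are 22 mm wide; open, the fingers measure 114 mm over their backs; the gripper's body (76 mm by 85 mm) begins 54 mm behind the grasp point. The pads swing forward as they close: fully open they stand 13 mm farther back than shut.
Start: joints at [0.942, 0.527, 1.433, -0, 1.181, -0.178], TCP at [0.272, 0.563, 0.231] pointing down, gripper open.
Joint ranges: [-3.08, 3.08], [-0.75, 2.2], [0.22, 2.44], [-1.43, 4.57], [0, 2.65], [-2.85, 2.85]. Speed limits (rad/s): [2.79, 2.79, 3.14, 3.14, 3.14, 3.14].

INTERFACE

Orientations are given as [roll, pitch, yaw] about the fixed x, y, z axes, in that order (R = Rz(yaw) Ry(pitch) Rx(roll)).
In Python, from station import manip gives the robot as it stands. The module is installed in compiled form; this text tells all that it offers.
- The arm moves only by the shell command python3 -m pendant 'ROWS' [OPENING] [FORCE]. ROWS is JSON, a list of rows, each an object with "delta_pos": the shift along the world's x, y, z as a fraction of full scale, a list of three; "dr": the turn, a rotation vector about the world's x, y, z as a fraction of full scale, a list of three. In form: [{"delta_pos": [tx, ty, tz], "dr": [wx, wy, wz]}, ...]. A call has 1 to 10 rows; each row is the pose to reach, as a shift and turn from the pose commanded when the call began, turning the shorter way round; what a row does not reach only later rows make up. Full scale, the value 1, is 0.1 m for a shift and 2 pi rad for a turn. A row lasts 1/8 s, in which the tool goes at most 62.5 mm and 10.7 degrees, less where a joint would pass 70% of its speed; a pose out of reach is approached as far as the arm can. A call with a number of a shift or a turn outside -1 to 1 is refused whole. A call with a gripper value outside its range is refused whole. OPENING is the opening, from -1 (shut) to 1 (fully open), so that 0 is half open, set as the call begins (- or left out, the last holds). The fingers move at their own pace and stop on an object; FORCE is the grip in N (left out, the last holds). Time passes only in rows, so rows that repeat a pose let the fingers close. It gives the time, the measured TCP pose, the force, the opening and the grip force at its end, in the units of the state.
- manip.observe(): the state, without advancing time (a new reading comes with each control period).
- manip.get_image(name): name is "side" or "top"; returns the picture (480x640x3 uint8, blue, green, red); there is no depth.
- manip.calibration(name): a dict with "intrinsics" (3x3 intrinsics, pixels), "distortion" ([k1, k2, p1, p2, k3] as OpenCV has them; the pictures are not rectified), "view" (4x4, takes a point from world to camera coordinates). Camera axes: x right, y down, z forward; pixel columns grow to the right and rows downward; lengths in m; the calibration is good to about 2 mm. A picture is of the moment at which its call begins. calibration takes no time and is no camera call.
- manip.sign_off(): hands the job in; it is judged then, once.
The state is a dict: "time_s": time; "joint_pos": joint angles; "joint_velocities": joint speeds; "joint_efforts": joint torques, N m; "position": TCP position; "eef_rot": TCP orientation; "contact_force": force on the tool from outside, world axes, zero at the start; "torque": the same for the moment, N m; "width": finger opening in m; "grip_force": force on a finger pad.
Only numpy, scipy, OpenCV 4.12 (cv2) and the standard library are available. Lean on these libraries where they do the work, as an engineer would, in place of code of your own. Each camera call takes 0.05 s, during which the arm holds its last target. There are 200 camera calls.

TASK

Put the rack of magenta-capped vials away in the clear cabinet. Push on the free side of the door until its touch latch lets it spring open, lift the leading end of the rack up onto the raised sill in front of the empty lane while its other end stays down on the desk, then push it in from behind until the whole rack has dropped behind the sill and lies flat in the empty lane. The vials are glass, so move the rack gently and keep it upright; leave the other racks and the loose things where they are, and leave the door standing open for the next rack.

Things in the scene. Friction and masses are not known exactly. Their poses are not given: they have to be found in the camera images.
- rack_magenta: the rack to put away: rigid light-grey block 200 mm long (x), 64 wide (y), 44 high, magenta stripe on both long sides; two rows of magenta-capped vials, within the middle 176 x 46 mm, rise to 58 mm. 0.35 to 0.55 kg. Origin: centre of the underside; +x to the leading end (starts roughly towards world +y). It and the teal rack stand about side by side on the black mat, either may be the nearer
- rack_front (a point): on the magenta rack: middle of the lower edge of its leading end (rack x = +100 mm, underside)
- rack_rear (a point): on the magenta rack: middle of the lower edge of its trailing end (rack x = -100 mm, underside); the end face has a white paper label. Pushed on over the sill the rack tips in about half way; its trailing end then rises 25 to 30 mm, and a hand that pushes it must rise with it, or friction holds that end down and the rack jams under the roof
- rack_teal: an identical rack with teal caps on the desk mat; leave it alone. Same origin and axes
- rack_blue: an identical rack with blue caps, already stored in the cabinet's other lane (cabinet y = -45 mm); leave it alone
- cabinet: fixed clear acrylic cabinet with aluminium frame, 235 mm deep (x), 186 wide (y), 130 high, walls 6. Origin: centre of the underside; +x from the front inwards (about world +y), +y to the side nearer the robot. Two lanes 84 mm wide, parted by a rail 6 wide, 18 high at y = 0: the empty one at y = +45 mm, the other at -45. Opening clear up to 105 mm above the desk; roof's underside at 124
- sill (a point): top of the sill's outer edge, middle of the empty lane: cabinet (-117.5, +45) mm, 22 mm above the desk; axes as the cabinet's. The sill runs along the foot of the opening, 10 mm thick (cabinet x -117.5 to -107.5); behind it the floor is 16 mm above the desk, so the sill stands 6 mm above the floor
- lane (a point): middle of the empty lane's floor: cabinet (+4, +45) mm, 16 mm above the desk; axes as the cabinet's. Inner face of the back wall at cabinet x = +111.5 mm
- door (a joint): door angle in rad: 0 shut and latched, grows as it swings out, stop at 2.0. Pressed in 4 mm at its free side (about 5 N; firm stop at 5 mm) the touch latch lets go; once the hand is taken away a spring swings the door fully open in about 2 s, sweeping 190 mm in front of the cabinet and ending splayed away on the far side. It does not latch again
- door_press (a point): touch mark on the door's outer face, 23 mm from its free edge (the edge nearer the robot), 95 mm above the desk; +x of its frame points into the cabinet while the door is shut
- door_hinge (a point): on the door's vertical hinge axis, on the cabinet's side away from the robot, 80 mm above the desk. The door is 186 mm wide, 12 thick, from 26 to 130 mm above the desk; shut, its outer face is 18 mm in front of the opening
- amber_bottle: small amber bottle, 44 mm diameter, 90 mm high; origin at its underside
- jar: low glass jar with white lid, 54 mm diameter, 55 mm high; origin at its underside
- brass_rod: brass hand electrode standing on end, 32 mm diameter, 105 mm high; origin at its underside
- mug: white mug, 80 mm diameter, 95 mm high; origin at its underside
- stylus: silver pen-shaped probe with a brass tip lying flat, about 145 mm long; origin at its underside

How it is judged:
By the outcome, as a careful person would: the job done as asked, in the order asked, and still so for the second after the job is handed in, with the robot touching nothing.
It also fails if it takes over 72 s, if anything falls off the work surface, if the arm or the gripper's body presses on something with over 40 N, if the wrist force passes 120 N, or if a joint passes its speed limit or range.

## Working session

There is one attempt and no reset: what is moved stays moved. The work goes in short steps, Python scripts to look and compute and a shell command to move; the robot and the scene stay as the last step left them, time stands still between calls to the robot, and variables do not carry over. Pictures are saved under pics/ and viewed, at most 10 in all, crops included, and the job is handed in when it is done.

```bash
mkdir -p pics
python3 - <<'E'
from station import manip
import cv2,numpy as np
np.set_printoptions(precision=4,suppress=True)
for n in("top","side"):
    cv2.imwrite(f"pics/{n}0.png",manip.get_image(n)); c=manip.calibration(n); print(n,np.array(c["intrinsics"]),c["distortion"]); print(np.array(c["view"]))
print(manip.observe())
E
```

```text
top [[493.4011   0.     317.82  ]
 [  0.     493.4011 233.9977]
 [  0.       0.       1.    ]] [-0.0218  0.      0.      0.      0.    ]
[[ 0.01   -0.9999 -0.0113  0.0803]
 [-0.9992 -0.0095 -0.0385  0.4867]
 [ 0.0384  0.0117 -0.9992  1.4085]
 [ 0.      0.      0.      1.    ]]
side [[523.9699   0.     307.9019]
 [  0.     523.9699 238.421 ]
 [  0.       0.       1.    ]] [-0.0115  0.      0.      0.      0.    ]
[[ 0.6941 -0.7198  0.0078 -0.3033]
 [-0.5509 -0.5382 -0.6379  0.382 ]
 [ 0.4634  0.4384 -0.7701  1.058 ]
 [ 0.      0.      0.      1.    ]]
{'time_s': 0.1, 'joint_pos': array([ 0.9415,  0.5284,  1.4338,  0.    ,  1.1814, -0.1785]), 'joint_velocities': array([ 0.    , -0.0006, -0.0047,  0.0013, -0.0003, -0.0003]), 'joint_efforts': array([ -0.0001, -44.3308, -17.8586,  -0.0003,   0.0039,  -0.    ]), 'position': array([0.2719, 0.5621, 0.2304]), 'eef_rot': array([-3.1396, -0.0004,  2.6908]), 'contact_force': array([ 0.3727, -0.4411, -0.4017]), 'torque': array([-0.0132,  0.0303, -0.0218]), 'grip_force': 0.0, 'width': 0.0851871511720552}
```

View pics/top0.png

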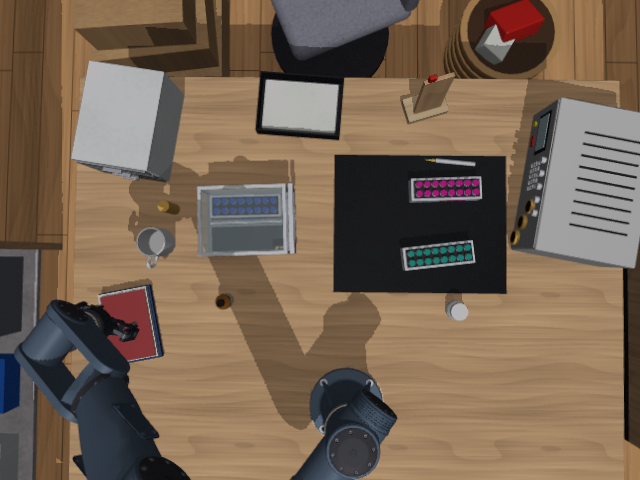

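View pics/side0.png

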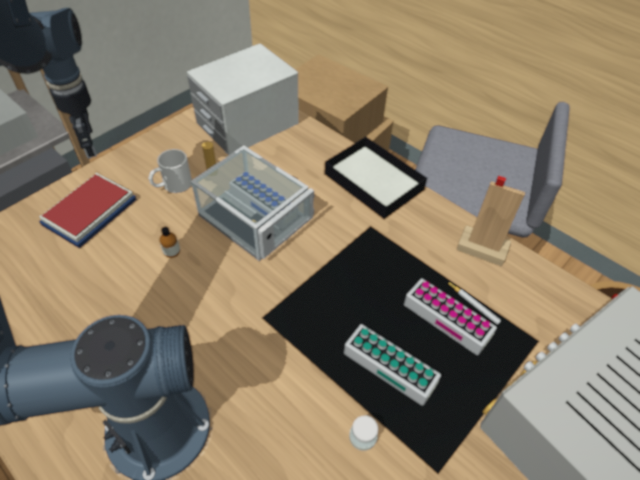

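```bash
cat > h.py <<'E'
from station import manip
import cv2,numpy as np
np.set_printoptions(precision=4,suppress=True)
def ray(n,px,z):
    c=manip.calibration(n);K=np.array(c["intrinsics"]);V=np.array(c["view"])
    u=cv2.undistortPoints(np.array([[px]],float),K,np.array(c["distortion"]))[0,0]
    R,t=V[:3,:3],V[:3,3];o=-R.T@t;d=R.T@np.array([u[0],u[1],1]);return (o+d*(z-o[2])/d[2])[:2]
def proj(n,P):
    c=manip.calibration(n);V=np.array(c["view"])
    return cv2.projectPoints(np.array(P,float).reshape(-1,3),cv2.Rodrigues(V[:3,:3])[0],V[:3,3],np.array(c["intrinsics"]),np.array(c["distortion"]))[0][:,0]
def crop(im,x0,y0,x1,y1,s):
    o=cv2.resize(im[y0:y1,x0:x1],None,fx=s,fy=s,interpolation=cv2.INTER_CUBIC)
    for x in range(-(-x0//10)*10,x1,10):
        cv2.line(o,(int((x-x0+.5)*s),0),(int((x-x0+.5)*s),6),(0,255,255),1); cv2.putText(o,str(x),(int((x-x0+.5)*s)-9,16),0,.33,(0,255,255),1)
    for y in range(-(-y0//10)*10,y1,10):
        cv2.line(o,(0,int((y-y0+.5)*s)),(6,int((y-y0+.5)*s)),(0,255,255),1); cv2.putText(o,str(y),(8,int((y-y0+.5)*s)+4),0,.33,(0,255,255),1)
    return o
E
python3 - <<'E'
from h import *
t=cv2.imread("pics/top0.png");s=cv2.imread("pics/side0.png")
a=np.zeros((600,800,3),np.uint8)
def put(o,x,y): a[y:y+o.shape[0],x:x+o.shape[1]]=o
put(crop(t,193,178,301,262,4),0,0)   #432x336
put(crop(t,404,170,494,206,4),436,0)
put(crop(s,190,142,320,207+50,2.2),0,340)
put(crop(s,400,270,504,360,3.4),440,160)
cv2.imwrite("pics/c1.png",a)
E
```

```text
(no output)
```

View pics/c1.png

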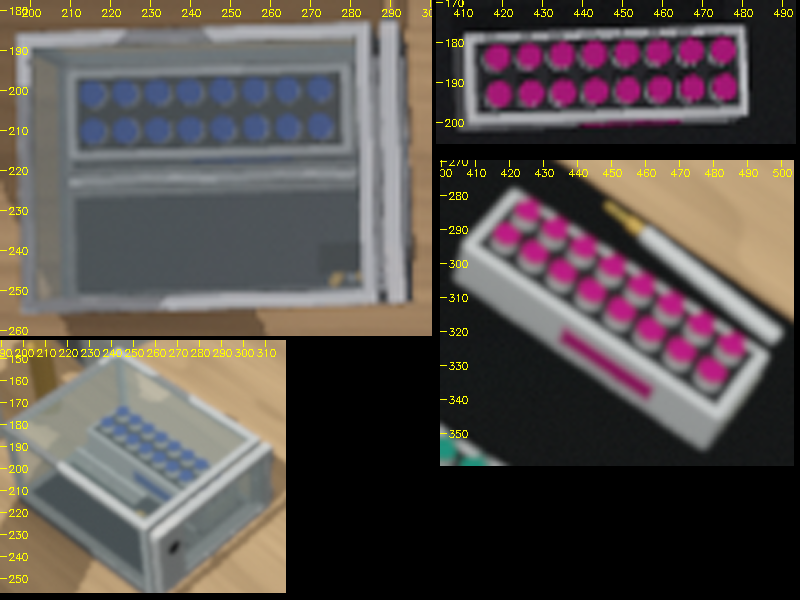

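```bash
cat >> h.py <<'E'
from scipy.optimize import least_squares
def fit(obs,x0):
    # obs: list of (cam,(u,v),(x,y,z) local)
    def f(q):
        c,s=np.cos(q[2]),np.sin(q[2]);r=[]
        for n,p,l in obs:
            w=[q[0]+c*l[0]-s*l[1],q[1]+s*l[0]+c*l[1],l[2]]; r+=list(proj(n,w)[0]-np.array(p))
        return np.array(r)
    o=least_squares(f,x0,x_scale=[.01,.01,.1]); return o.x,o.fun.reshape(-1,2)
E
python3 - <<'E'
from h import *
R=[("top",(411.5,177.7),(.1,-.032,.044)),("top",(480.5,176),(-.1,-.032,.044)),("top",(481.2,198.3),(-.1,.032,.044)),("top",(412.5,200),(.1,.032,.044)),
("side",(421.6,277.7),(.1,-.032,.044)),("side",(406,294),(.1,.032,.044)),("side",(496.6,326),(-.1,-.032,.044)),("side",(481.3,343),(-.1,.032,.044)),("side",(477.4,354.8),(-.1,.032,0))]
print("rack",*fit(R,[.6,-.3,1.57]),*fit(R[:4],[.6,-.3,1.57])[:1])
C=[("top",(197,187),(.1175,-.093,.13)),("top",(198,255.5),(.1175,.093,.13)),("top",(284.5,183.5),(-.1175,-.093,.13)),("top",(287.5,253),(-.1175,.093,.13)),
("top",(291.5,183),(-.1355,-.093,.13)),("top",(293.7,252.5),(-.1355,.093,.13)),("side",(256.8,225.6),(-.1175,.093,.13)),("side",(269,236),(-.1355,.070,.095))]
print("cab",*fit(C,[.55,.2,1.57]))
t,s=(proj(n,manip.observe()['position']) for n in("top","side"));print(t,s)
for nm,p,z in(("bottle",(223,301),.09),("jar",(457,310),.055),("stylus tip",(427,160),.01),("rodtop",(165,206),.105),("tealL",(402,248),.044),("tealBL",(404,270),.044)): print(nm,ray("top",p,z))
E
```

```text
rack [ 0.6179 -0.275   1.6129] [[-1.3544 -0.0258]
 [ 0.6264 -0.6283]
 [ 0.9794 -0.2944]
 [-1.4403  0.3174]
 [-0.2372 -0.8018]
 [-0.0275 -0.3337]
 [ 0.0644 -0.131 ]
 [ 0.9126  2.1904]
 [-0.4073 -0.1285]] [ 0.6175 -0.2758  1.6057]
cab [0.5178 0.2854 1.6163] [[-0.6287 -0.9205]
 [ 0.175   0.739 ]
 [ 0.3152 -0.7561]
 [-0.3642  0.0958]
 [ 0.113  -0.5094]
 [ 0.2734  0.3532]
 [-0.7024  1.6824]
 [ 0.1776 -0.8235]]
[[119.8352 316.5569]] [[ 92.0347 147.7802]]
bottle [0.2989 0.3389]
jar [ 0.2776 -0.3023]
stylus tip [ 0.7028 -0.2282]
rodtop [0.554  0.4977]
tealL [ 0.4476 -0.1514]
tealBL [ 0.3862 -0.1572]
```

The top view shows the cabinet with its door towards the right (door face at about px 292). The magenta rack is the farther one, centred near (446,188). The side view shows the touch mark near (269,236). I'm moving to the door now.

```bash
P="python3 -m pendant"
$P '[{"delta_pos":[0.37,-0.94,0],"dr":[0,0,-0.0344]},{"delta_pos":[0.37,-0.94,0],"dr":[0,0,-0.0344]}]' -1 >/dev/null
$P '[{"delta_pos":[0.37,-0.94,0],"dr":[0,0,-0.0344]},{"delta_pos":[0.37,-0.94,0],"dr":[0,0,-0.0344]}]' >/dev/null
$P '[{"delta_pos":[0.37,-0.94,0],"dr":[0,0,-0.0344]},{"delta_pos":[0.37,-0.94,0],"dr":[0,0,-0.0344]}]' >/dev/null
$P '[{"delta_pos":[0.37,-0.95,0],"dr":[0,0,-0.0344]},{"delta_pos":[0.37,-0.95,0],"dr":[0,0,-0.0344]}]' >/dev/null
$P '[{"delta_pos":[0.36,-0.95,0],"dr":[0,0,-0.034]},{"delta_pos":[0.36,-0.95,0],"dr":[0,0,-0.034]},{"delta_pos":[0.36,-0.95,0],"dr":[0,0,-0.034]}]'
$P '[{"delta_pos":[0,0,-0.75],"dr":[0,0,0]},{"delta_pos":[0,0,-0.75],"dr":[0,0,0]}]' >/dev/null
$P '[{"delta_pos":[0,0,-0.70],"dr":[0,0,0]},{"delta_pos":[0,0,-0.70],"dr":[0,0,0]},{"delta_pos":[0,0.30,-0.70],"dr":[0,0,0]},{"delta_pos":[0,0.30,-0.70],"dr":[0,0,0]}]'
```

```text
time_s: 1.48
position: [0.4574, 0.0882, 0.2312]
eef_rot: [3.141, 0.0, 1.608]
contact_force: [0.1, 0.3, 0.1]
width: 0.0
grip_force: 0.0
time_s: 2.22
position: [0.4571, 0.1222, 0.0884]
eef_rot: [3.139, -0.0, 1.616]
contact_force: [0.4, -0.4, 0.8]
width: 0.0
grip_force: 0.0
```

```bash
P="python3 -m pendant"
for i in 1; do
$P '[{"delta_pos":[0,0.06,0],"dr":[0,0,0]},{"delta_pos":[0,0.06,0],"dr":[0,0,0]}]' | grep -E "pos|con"
$P '[{"delta_pos":[0,0.04,0],"dr":[0,0,0]},{"delta_pos":[0,0.04,0],"dr":[0,0,0]}]' | grep -E "pos|con"
$P '[{"delta_pos":[0,0.03,0],"dr":[0,0,0]},{"delta_pos":[0,0.03,0],"dr":[0,0,0]}]' | grep -E "pos|con"
$P '[{"delta_pos":[0,0.02,0],"dr":[0,0,0]},{"delta_pos":[0,0.02,0],"dr":[0,0,0]}]' | grep -E "pos|con"
done
```

```text
position: [0.4568, 0.1267, 0.0875]
contact_force: [-0.1, -0.4, 0.1]
position: [0.4563, 0.1305, 0.0865]
contact_force: [0.1, -0.7, 0.2]
position: [0.4562, 0.1334, 0.0862]
contact_force: [-0.4, -1.1, -0.3]
position: [0.4561, 0.1352, 0.0862]
contact_force: [0.4, -4.3, 0.3]
```

```bash
P="python3 -m pendant"
$P '[{"delta_pos":[0,0.02,0],"dr":[0,0,0]},{"delta_pos":[0,0.02,0],"dr":[0,0,0]}]' | grep -E "pos|con"
$P '[{"delta_pos":[0,0.02,0],"dr":[0,0,0]},{"delta_pos":[0,0.02,0],"dr":[0,0,0]}]' | grep -E "pos|con"
```

```text
position: [0.456, 0.1373, 0.0862]
contact_force: [-0.7, -4.5, 0.5]
position: [0.4559, 0.1392, 0.0862]
contact_force: [-0.5, -5.8, 0.8]
```

```bash
P="python3 -m pendant"
$P '[{"delta_pos":[0,0.015,0],"dr":[0,0,0]},{"delta_pos":[0,0.015,0],"dr":[0,0,0]}]' | grep -E "pos|con"
$P '[{"delta_pos":[0,0.01,0],"dr":[0,0,0]},{"delta_pos":[0,0.01,0],"dr":[0,0,0]}]' | grep -E "pos|con"
```

```text
position: [0.4559, 0.1397, 0.0862]
contact_force: [-0.1, -10.7, 0.7]
position: [0.4558, 0.14, 0.0862]
contact_force: [-0.4, -14.1, 1.3]
```

```bash
P="python3 -m pendant"
$P '[{"delta_pos":[0,-0.5,0.3],"dr":[0,0,0]},{"delta_pos":[0,-0.9,0.7],"dr":[0,0,0]},{"delta_pos":[0,-1,1],"dr":[0,0,0]}]' 1 >/dev/null
$P '[{"delta_pos":[0.4,-0.95,0],"dr":[0,0,0]},{"delta_pos":[0.4,-0.95,0],"dr":[0,0,0]}]' >/dev/null
$P '[{"delta_pos":[0.6,-0.95,0],"dr":[0,0,0]},{"delta_pos":[0.6,-0.95,0],"dr":[0,0,0]}]' >/dev/null
$P '[{"delta_pos":[0.6,-0.95,-0.4],"dr":[0,0,0]},{"delta_pos":[0.6,-0.95,-0.4],"dr":[0,0,0]},{"delta_pos":[0.6,-0.95,-0.4],"dr":[0,0,0]}]'
python3 - <<'E'
from h import *
t=manip.get_image("top");s=manip.get_image("side")
a=np.zeros((600,800,3),np.uint8)
o=cv2.resize(t[130:330,180:520],None,fx=1.4,fy=1.4);a[:o.shape[0],:o.shape[1]]=o
o=crop(s,385,210,515,370,2.4);a[-o.shape[0]:,-o.shape[1]:]=o
o=crop(t,400,165,495,215,4);a[-o.shape[0]:,:o.shape[1]]=o
cv2.imwrite("pics/c2.png",a)
E
```

```text
time_s: 5.48
position: [0.6175, -0.2458, 0.1438]
eef_rot: [3.141, -0.001, 1.609]
contact_force: [-0.2, 0.4, 0.2]
width: 0.0854
grip_force: 0.0
```

View pics/c2.png

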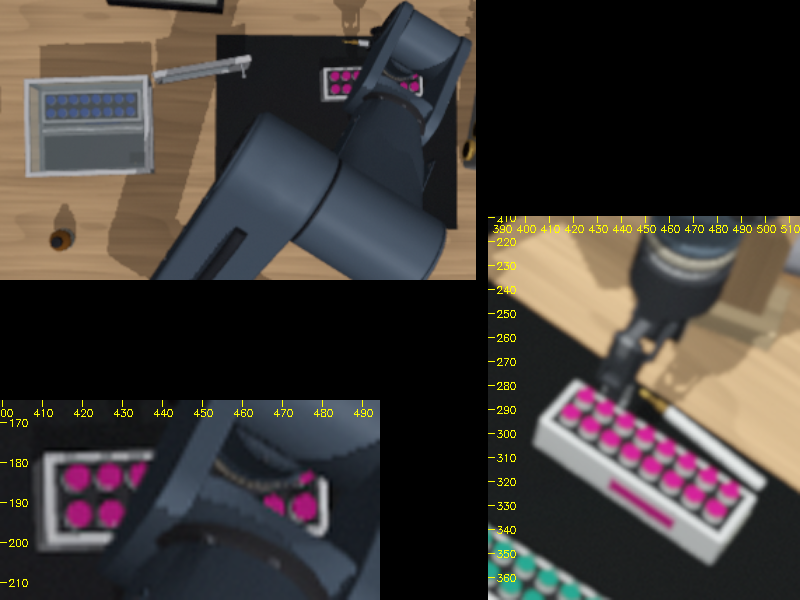

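The door stands open, splayed on the far side with its tip near top px (358,173). The gripper is above the front half of the rack. Descending to grip.

```bash
P="python3 -m pendant"
$P '[{"delta_pos":[0,0,-0.4],"dr":[0,0,0]},{"delta_pos":[0,0,-0.7],"dr":[0,0,0]},{"delta_pos":[0,0,-0.7],"dr":[0,0,0]}]' | grep -E "pos|con"
$P '[{"delta_pos":[0,0,-0.3],"dr":[0,0,0]},{"delta_pos":[0,0,-0.55],"dr":[0,0,0]},{"delta_pos":[0,0,-0.63],"dr":[0,0,0]},{"delta_pos":[0,0,-0.63],"dr":[0,0,0]}]' | grep -E "pos|con"
$P '[{"delta_pos":[0,0,0],"dr":[0,0,0]},{"delta_pos":[0,0,0],"dr":[0,0,0]},{"delta_pos":[0,0,0],"dr":[0,0,0]},{"delta_pos":[0,0,0],"dr":[0,0,0]},{"delta_pos":[0,0,0],"dr":[0,0,0]},{"delta_pos":[0,0,0],"dr":[0,0,0]}]' -1 40
```

```text
position: [0.6141, -0.24, 0.0747]
contact_force: [0.0, -0.5, -0.3]
position: [0.6168, -0.2427, 0.0145]
contact_force: [0.5, 0.1, 0.6]
time_s: 7.2
position: [0.6167, -0.2432, 0.0151]
eef_rot: [3.14, 0.001, 1.613]
contact_force: [-1.4, -0.1, 7.2]
width: 0.0634
grip_force: 47.3
```

```bash
P="python3 -m pendant"
$P '[{"delta_pos":[0,0,0.05],"dr":[0,0,0]},{"delta_pos":[0,0,0.12],"dr":[0,0,0]},{"delta_pos":[0,0,0.2],"dr":[0,0,0]},{"delta_pos":[0,0,0.25],"dr":[0,0,0]},{"delta_pos":[0,0,0.25],"dr":[0,0,0]}]'
python3 - <<'E'
from h import *
t=manip.get_image("top");s=manip.get_image("side")
a=np.zeros((600,800,3),np.uint8)
o=crop(s,385,250,515,370,4.5);a[:o.shape[0],:o.shape[1]]=o
cv2.imwrite("pics/c3.png",a)
E
```

```text
time_s: 7.82
position: [0.6166, -0.2431, 0.0389]
eef_rot: [3.141, 0.001, 1.613]
contact_force: [-0.2, 0.4, -5.1]
width: 0.0634
grip_force: 46.0
```

View pics/c3.png

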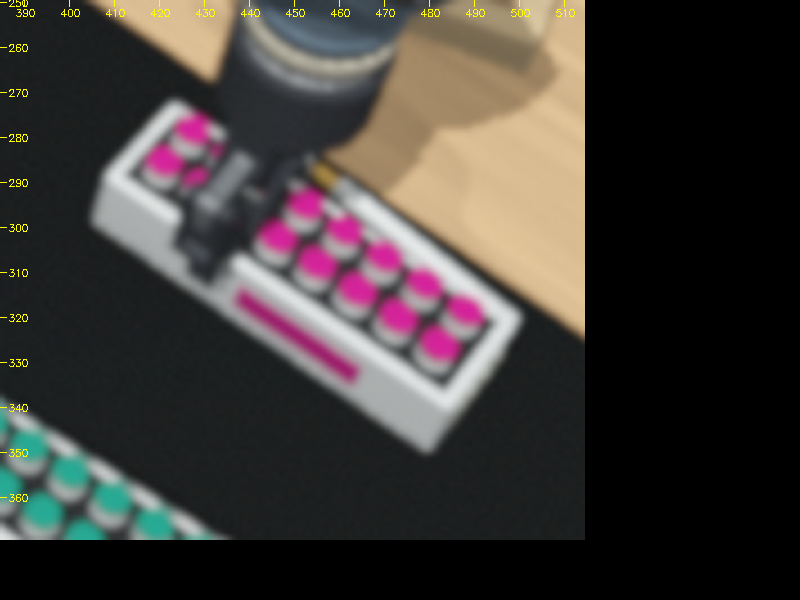

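The rack is lifted and level, gripped about a third of the way back from its leading end. Carrying it to the front of the empty lane.

```bash
P="python3 -m pendant"
$P '[{"delta_pos":[-0.04,0.08,0],"dr":[0,0,0]},{"delta_pos":[-0.15,0.26,0],"dr":[0,0,0]},{"delta_pos":[-0.28,0.48,0],"dr":[0,0,0]},{"delta_pos":[-0.38,0.72,0],"dr":[0,0,0]},{"delta_pos":[-0.47,0.96,0],"dr":[0,0,0]}]' >/dev/null
$P '[{"delta_pos":[-0.1,0.22,0],"dr":[0,0,0]},{"delta_pos":[-0.2,0.46,0],"dr":[0,0,0]},{"delta_pos":[-0.3,0.7,0],"dr":[0,0,0]},{"delta_pos":[-0.41,0.96,0],"dr":[0,0,0]}]' >/dev/null
$P '[{"delta_pos":[-0.1,0.22,0],"dr":[0,0,0.0002]},{"delta_pos":[-0.22,0.46,0],"dr":[0,0,0.0005]},{"delta_pos":[-0.34,0.7,0],"dr":[0,0,0.0005]},{"delta_pos":[-0.42,0.88,0],"dr":[0,0,0.0005]},{"delta_pos":[-0.45,0.96,0],"dr":[0,0,0.0005]},{"delta_pos":[-0.45,0.96,0],"dr":[0,0,0.0005]}]'
python3 - <<'E'
from h import *
t=manip.get_image("top");s=manip.get_image("side")
a=np.zeros((600,800,3),np.uint8)
o=crop(t,190,160,400,270,3.8);o=o[:,:800];a[:o.shape[0],:o.shape[1]]=o[:600]
o=crop(s,210,150,400,310,1.15);a[-o.shape[0]:,:o.shape[1]]=o
o=crop(s,235,195,375,265,2.6);a[-o.shape[0]:,230:230+o.shape[1]]=o
cv2.imwrite("pics/c4.png",a)
E
```

```text
time_s: 9.8
position: [0.4837, 0.0453, 0.0384]
eef_rot: [3.141, 0.0, 1.617]
contact_force: [0.6, 0.0, -5.0]
width: 0.0631
grip_force: 45.9
```

View pics/c4.png

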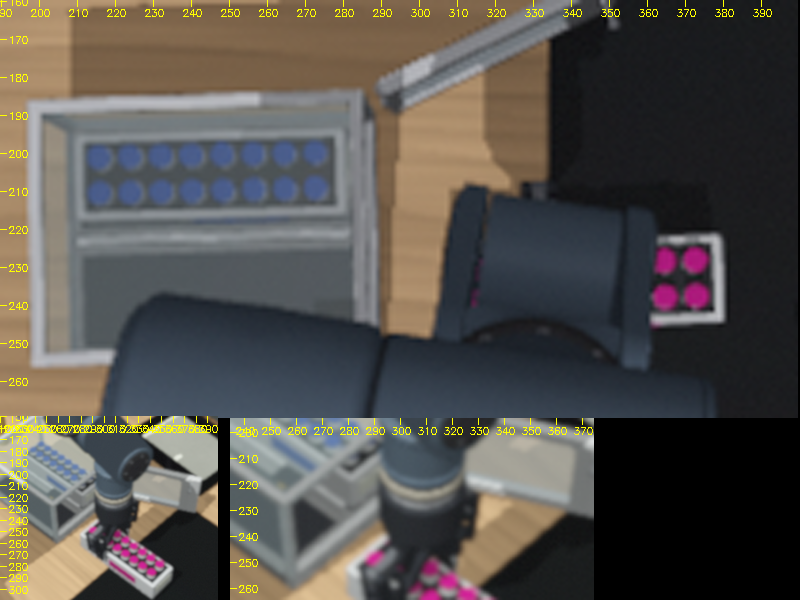

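```bash
P="python3 -m pendant"
python3 - <<'E'
from h import *
print(ray("top",(379,221.6),.068),ray("top",(380,243.7),.068),manip.observe()['joint_pos'])
C=np.array([.5178,.2854]);th=1.6163;u=np.array([np.cos(th),np.sin(th)]);v=np.array([-u[1],u[0]])
for d in(-.3,-.25,-.2,-.1175): print(d,C+u*d+v*.045)
E
$P '[{"delta_pos":[0,0,0],"dr":[0.003,0,0]},{"delta_pos":[0,0,0],"dr":[0.006,0,0]},{"delta_pos":[0,0,0],"dr":[0.009,0,0]},{"delta_pos":[0,0,0],"dr":[0.012,0,0]},{"delta_pos":[0,0,0],"dr":[0.015,0,0]},{"delta_pos":[0,0,0],"dr":[0.018,0,0]},{"delta_pos":[0,0,0],"dr":[0.021,0,0]},{"delta_pos":[0,0,0],"dr":[0.024,0,0]},{"delta_pos":[0,0,0],"dr":[0.024,0,0]}]'
$P '[{"delta_pos":[0,0,-0.02],"dr":[0,0,0]},{"delta_pos":[0,0,-0.02],"dr":[0,0,0]}]' | grep -E "pos|con"
$P '[{"delta_pos":[0,0,-0.02],"dr":[0,0,0]},{"delta_pos":[0,0,-0.02],"dr":[0,0,0]}]' | grep -E "pos|con"
```

```text
[ 0.5195 -0.084 ] [ 0.4586 -0.087 ] [-0.1384  0.6833  1.9226 -0.0004  0.5338 -0.1828]
-0.3 [ 0.4865 -0.0163]
-0.25 [0.4842 0.0336]
-0.2 [0.4819 0.0836]
-0.1175 [0.4782 0.166 ]
time_s: 11.02
position: [0.4842, 0.0437, 0.0383]
eef_rot: [3.134, -0.15, 1.615]
contact_force: [0.2, 0.1, -5.3]
width: 0.0634
grip_force: 45.9
position: [0.4833, 0.045, 0.0362]
contact_force: [0.6, -0.4, -5.3]
position: [0.4834, 0.0453, 0.0345]
contact_force: [0.0, 1.2, -0.6]
```

```bash
P="python3 -m pendant"
$P '[{"delta_pos":[0,0.06,0.005],"dr":[0,0,0]},{"delta_pos":[-0.01,0.14,0.005],"dr":[0,0,0]},{"delta_pos":[-0.01,0.22,0.005],"dr":[0,0,0]},{"delta_pos":[-0.015,0.3,0.005],"dr":[0,0,0]},{"delta_pos":[-0.02,0.38,0.005],"dr":[0,0,0]},{"delta_pos":[-0.02,0.45,0.005],"dr":[0,0,0]},{"delta_pos":[-0.02,0.45,0.005],"dr":[0,0,0]}]' | grep -E "pos|con|rot"
$P '[{"delta_pos":[0,0.06,0],"dr":[0,0,0]},{"delta_pos":[-0.01,0.14,0],"dr":[0,0,0]},{"delta_pos":[-0.01,0.2,0],"dr":[0,0,0]},{"delta_pos":[-0.01,0.2,0],"dr":[0,0,0]}]' | grep -E "pos|con|rot"
python3 - <<'E'
from h import *
t=manip.get_image("top");s=manip.get_image("side")
a=np.zeros((600,800,3),np.uint8)
o=crop(t,260,200,380,270,4);a[:o.shape[0],:o.shape[1]]=o[:600]
o=crop(s,235,190,355,290,3.1);a[-o.shape[0]:,400:400+o.shape[1]]=o
cv2.imwrite("pics/c5.png",a)
E
```

```text
position: [0.481, 0.091, 0.0349]
eef_rot: [3.135, -0.151, 1.617]
contact_force: [-0.0, 1.4, -2.2]
position: [0.4799, 0.1109, 0.0349]
eef_rot: [3.135, -0.151, 1.617]
contact_force: [0.3, 1.2, -2.2]
```

View pics/c5.png

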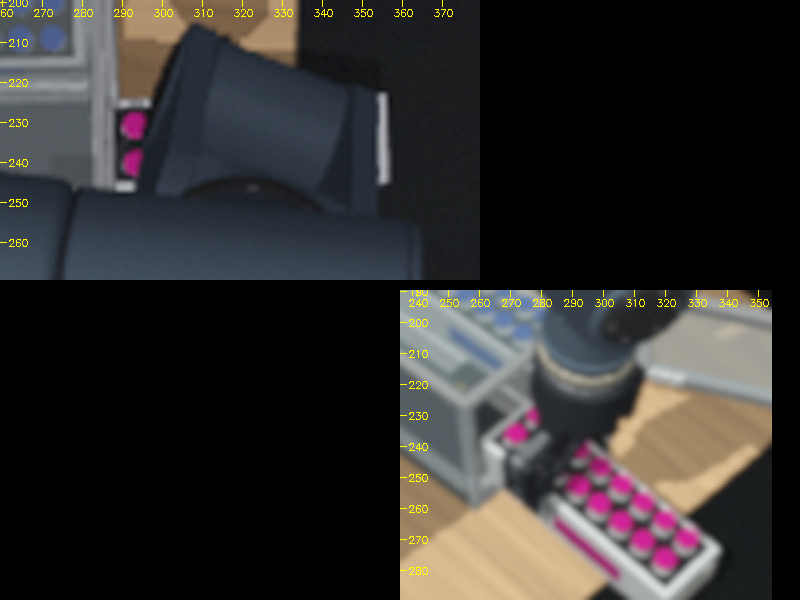

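The leading end is over the sill and centred in the empty lane (top px about 288–293, 235), and the tail is on the mat. I'll go a little farther in, then lower it onto the sill.

```bash
P="python3 -m pendant"
$P '[{"delta_pos":[0,0.06,0],"dr":[0,0,0]},{"delta_pos":[0,0.1,0],"dr":[0,0,0]},{"delta_pos":[0,0.1,0],"dr":[0,0,0]}]' | grep -E "pos|con|rot"
$P '[{"delta_pos":[0,0,-0.01],"dr":[-0.0015,0,0]},{"delta_pos":[0,0,-0.02],"dr":[-0.003,0,0]},{"delta_pos":[0,0,-0.02],"dr":[-0.003,0,0]}]' | grep -E "pos|con|rot"
$P '[{"delta_pos":[0,0,-0.01],"dr":[-0.001,0,0]},{"delta_pos":[0,0,-0.01],"dr":[-0.001,0,0]}]' | grep -E "pos|con|rot"
$P '[{"delta_pos":[0,0,-0.01],"dr":[-0.001,0,0]},{"delta_pos":[0,0,-0.01],"dr":[-0.001,0,0]}]' | grep -E "pos|con|rot"
```

```text
position: [0.4803, 0.1205, 0.0348]
eef_rot: [3.135, -0.151, 1.616]
contact_force: [0.8, 1.7, -2.8]
position: [0.4801, 0.1201, 0.0327]
eef_rot: [3.136, -0.132, 1.617]
contact_force: [0.6, -0.1, -3.7]
position: [0.4801, 0.1201, 0.0317]
eef_rot: [3.136, -0.125, 1.616]
contact_force: [-0.4, -0.4, -3.7]
position: [0.4802, 0.12, 0.0314]
eef_rot: [3.136, -0.119, 1.616]
contact_force: [-1.4, -0.2, 3.4]
```

```bash
P="python3 -m pendant"
$P '[{"delta_pos":[0,0,0.003],"dr":[0,0,0]},{"delta_pos":[0,0,0.003],"dr":[0,0,0]},{"delta_pos":[0,0,0.003],"dr":[0,0,0]},{"delta_pos":[0,0,0.003],"dr":[0,0,0]}]' 1 | grep -E "con|width"
$P '[{"delta_pos":[0,-0.03,0.2],"dr":[0,0,0]},{"delta_pos":[0,-0.06,0.5],"dr":[0,0,0]},{"delta_pos":[0,-0.12,0.99],"dr":[0,0,0]},{"delta_pos":[0,-0.12,0.99],"dr":[0,0,0]}]' | grep -E "pos|con|rot"
$P '[{"delta_pos":[0,-0.98,0.6],"dr":[0.05,0,0]},{"delta_pos":[0,-0.98,0.6],"dr":[0.05,0,0]},{"delta_pos":[0,-0.98,0.6],"dr":[0.05,0,0]}]' -0.43 >/dev/null
$P '[{"delta_pos":[0.02,-0.98,0],"dr":[0.07,0,0]},{"delta_pos":[0.02,-0.98,0],"dr":[0.07,0,0]},{"delta_pos":[0.02,-0.98,0],"dr":[0.07,0,0]},{"delta_pos":[0.02,-0.98,0],"dr":[0.07,0,0]}]' 
python3 -c "
from h import *
print(manip.observe()['joint_pos'])
t=manip.get_image('top');s=manip.get_image('side')
a=np.zeros((560,800,3),np.uint8)
o=crop(t,180,150,400,310,1.8);a[:o.shape[0],:o.shape[1]]=o
o=crop(s,235,190,375,330,2.8);a[-o.shape[0]:,400:400+o.shape[1]]=o
cv2.imwrite('pics/c6.png',a)
from scipy.spatial.transform import Rotation as Ro
e=manip.observe()['eef_rot'];print(Ro.from_euler('xyz',e).as_matrix())"
```

```text
contact_force: [-0.8, 0.1, -0.2]
width: 0.0859
position: [0.4828, 0.1077, 0.133]
eef_rot: [3.128, -0.118, 1.617]
contact_force: [1.0, -0.4, 0.1]
time_s: 16.12
position: [0.4816, -0.0878, 0.188]
eef_rot: [3.094, -0.875, 1.635]
contact_force: [0.2, 0.9, 1.1]
width: 0.0243
grip_force: 0.0
[-0.7734  0.6725  1.6756  0.5816  1.5047 -1.075 ]
[[-0.0442  0.999  -0.0025]
 [ 0.6411  0.0303  0.7668]
 [ 0.7662  0.0323 -0.6418]]
```

View pics/c6.png

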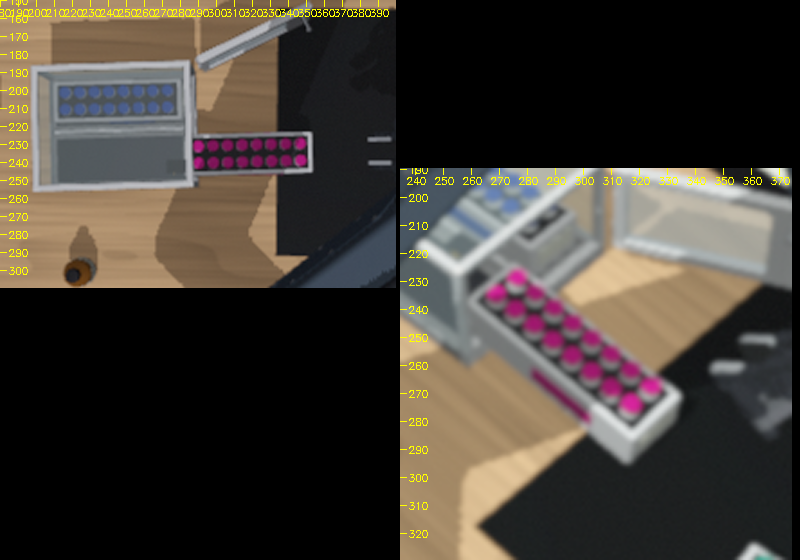

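The rack rests with its leading end on the sill and its tail on the mat (rear end at top px about 353, 235). The tilted fingers are behind it. Descending, then pushing.

```bash
P="python3 -m pendant"
$P '[{"delta_pos":[0.05,0,-0.5],"dr":[0,0,0]},{"delta_pos":[0.05,0,-0.95],"dr":[0,0,0]},{"delta_pos":[0.05,0,-0.95],"dr":[0,0,0]}]' | grep -E "pos|con"
$P '[{"delta_pos":[0,0,-0.4],"dr":[0,0,0]},{"delta_pos":[0,0.2,-0.65],"dr":[0,0,0]},{"delta_pos":[0,0.45,-0.65],"dr":[0,0,0]},{"delta_pos":[0,0.55,-0.65],"dr":[0,0,0]},{"delta_pos":[0,0.55,-0.65],"dr":[0,0,0]}]' | grep -E "pos|con"
$P '[{"delta_pos":[0,0.06,0],"dr":[0,0,0]},{"delta_pos":[0,0.12,0],"dr":[0,0,0]},{"delta_pos":[0,0.18,0],"dr":[0,0,0]},{"delta_pos":[0,0.18,0],"dr":[0,0,0]}]' | grep -E "pos|con"
```

```text
position: [0.486, -0.0852, 0.0941]
contact_force: [-1.1, -0.3, 0.5]
position: [0.4876, -0.032, 0.0317]
contact_force: [1.0, -0.9, 0.0]
position: [0.4878, -0.0155, 0.0302]
contact_force: [0.8, -2.9, 0.8]
```

```bash
P="python3 -m pendant"
$P '[{"delta_pos":[-0.003,0.05,0],"dr":[0,0,0]},{"delta_pos":[-0.005,0.11,0],"dr":[0,0,0]},{"delta_pos":[-0.008,0.17,0],"dr":[0,0,0]},{"delta_pos":[-0.01,0.23,0],"dr":[0,0,0]},{"delta_pos":[-0.013,0.29,0],"dr":[0,0,0]},{"delta_pos":[-0.016,0.35,0],"dr":[0,0,0]}]' | grep -E "pos|con"
$P '[{"delta_pos":[-0.003,0.05,0],"dr":[0,0,0]},{"delta_pos":[-0.005,0.11,0],"dr":[0,0,0]},{"delta_pos":[-0.008,0.17,0],"dr":[0,0,0]},{"delta_pos":[-0.01,0.23,0],"dr":[0,0,0]},{"delta_pos":[-0.013,0.29,0],"dr":[0,0,0]},{"delta_pos":[-0.016,0.35,0],"dr":[0,0,0]}]' | grep -E "pos|con"
```

```text
position: [0.4869, 0.0185, 0.0297]
contact_force: [0.7, -6.3, 1.9]
position: [0.4854, 0.0534, 0.0294]
contact_force: [0.5, -6.8, 1.0]
```

```bash
P="python3 -m pendant"
$P '[{"delta_pos":[-0.002,0.04,0],"dr":[0,0,0]},{"delta_pos":[-0.004,0.08,0.01],"dr":[0,0,0]},{"delta_pos":[-0.005,0.11,0.03],"dr":[0,0,0]}]' | grep -E "pos|con"
$P '[{"delta_pos":[-0.001,0.03,0.03],"dr":[0,0,0]},{"delta_pos":[-0.003,0.06,0.07],"dr":[0,0,0]}]' | grep -E "pos|con"
python3 -c "
from h import *
t=manip.get_image('top');s=manip.get_image('side')
a=np.zeros((560,800,3),np.uint8)
o=crop(t,190,170,370,290,2.2);a[:o.shape[0],:o.shape[1]]=o
o=crop(s,200,150,340,290,2.8);a[-o.shape[0]:,400:400+o.shape[1]]=o
cv2.imwrite('pics/c7.png',a)"
```

```text
position: [0.4849, 0.0643, 0.0324]
contact_force: [-0.7, -8.0, 1.6]
position: [0.4845, 0.0704, 0.0396]
contact_force: [0.8, -6.9, 3.0]
```

View pics/c7.png

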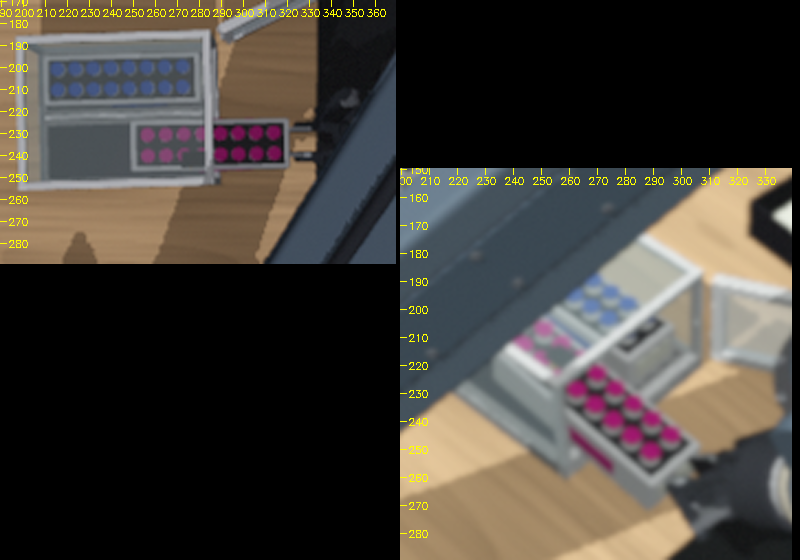

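The rack is half in and straight in the lane (rear at top px about 321), so it should tip about now. I'll keep pushing while raising the hand.

```bash
P="python3 -m pendant"
$P '[{"delta_pos":[-0.001,0.03,0.05],"dr":[0,0,0]},{"delta_pos":[-0.003,0.06,0.1],"dr":[0,0,0]}]' | grep -E "pos|con"
$P '[{"delta_pos":[-0.001,0.03,0.03],"dr":[0,0,0]},{"delta_pos":[-0.003,0.06,0.06],"dr":[0,0,0]}]' | grep -E "pos|con"
$P '[{"delta_pos":[-0.001,0.03,0.02],"dr":[0,0,0]},{"delta_pos":[-0.003,0.06,0.03],"dr":[0,0,0]}]' | grep -E "pos|con"
python3 -c "
from h import *
s=manip.get_image('side')
cv2.imwrite('pics/c8.png',crop(s,200,150,340,290,4))"
```

```text
position: [0.484, 0.0767, 0.05]
contact_force: [0.4, -6.6, 4.1]
position: [0.4836, 0.0831, 0.0562]
contact_force: [0.5, -5.4, 4.1]
position: [0.4825, 0.0898, 0.0587]
contact_force: [-0.1, -2.7, -1.8]
```

View pics/c8.png

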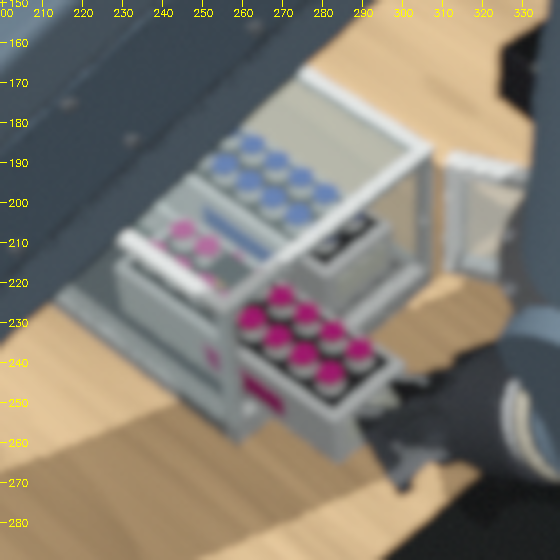

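The rear has risen level with the hand and the rack has tipped over the sill. I'll push on, tilting the hand a little more so it clears the header.

```bash
P="python3 -m pendant"
$P '[{"delta_pos":[-0.002,0.04,0],"dr":[0.004,0,0]},{"delta_pos":[-0.004,0.08,-0.01],"dr":[0.009,0,0]},{"delta_pos":[-0.006,0.13,-0.02],"dr":[0.014,0,0]},{"delta_pos":[-0.008,0.18,-0.03],"dr":[0.019,0,0]},{"delta_pos":[-0.01,0.23,-0.04],"dr":[0.024,0,0]},{"delta_pos":[-0.013,0.28,-0.05],"dr":[0.028,0,0]}]' | grep -E "pos|con|rot"
$P '[{"delta_pos":[-0.002,0.05,0],"dr":[0,0,0]},{"delta_pos":[-0.005,0.11,-0.01],"dr":[0,0,0]},{"delta_pos":[-0.007,0.17,-0.02],"dr":[0,0,0]},{"delta_pos":[-0.01,0.23,-0.03],"dr":[0,0,0]}]' | grep -E "pos|con"
$P '[{"delta_pos":[-0.002,0.05,0],"dr":[0,0,0]},{"delta_pos":[-0.005,0.11,-0.01],"dr":[0,0,0]},{"delta_pos":[-0.007,0.17,-0.01],"dr":[0,0,0]},{"delta_pos":[-0.01,0.2,-0.01],"dr":[0,0,0]}]' | grep -E "pos|con"
python3 -c "
from h import *
print(manip.observe()['joint_pos'])"
```

```text
position: [0.4816, 0.118, 0.0551]
eef_rot: [3.061, -1.053, 1.661]
contact_force: [0.2, -7.0, 6.1]
position: [0.4807, 0.141, 0.0521]
contact_force: [1.0, -6.9, 6.0]
position: [0.4795, 0.1612, 0.0509]
contact_force: [0.2, -6.5, 4.5]
[-0.428   0.972   1.91    1.0306  1.1741 -1.3601]
```

```bash
P="python3 -m pendant"
$P '[{"delta_pos":[-0.002,0.05,0],"dr":[0,0,0]},{"delta_pos":[-0.004,0.1,0],"dr":[0,0,0]},{"delta_pos":[-0.006,0.15,0],"dr":[0,0,0]}]' | grep -E "pos|con"
$P '[{"delta_pos":[-0.002,0.03,0],"dr":[0,0,0]},{"delta_pos":[-0.003,0.06,0],"dr":[0,0,0]}]' | grep -E "pos|con"
$P '[{"delta_pos":[-0.002,0.03,0],"dr":[0,0,0]},{"delta_pos":[-0.003,0.06,0],"dr":[0,0,0]}]' | grep -E "pos|con"
python3 -c "
from h import *
t=manip.get_image('top');cv2.imwrite('pics/c9.png',t)
h=cv2.cvtColor(t,cv2.COLOR_BGR2HSV)
def cen(lo,hi,box):
    x0,y0,x1,y1=box;m=cv2.inRange(h[y0:y1,x0:x1],lo,hi);m=cv2.morphologyEx(m,cv2.MORPH_OPEN,np.ones((2,2)));ys,xs=np.where(m>0);return len(xs),xs.min()+x0,xs.max()+x0,ys.min()+y0,ys.max()+y0
print(cen((145,70,60),(175,255,255),(195,215,300,255)))
print(cen((105,60,60),(130,255,255),(195,185,300,222)))
# expected image column of caps ends for rear at cabinet x=r
C=np.array([.5178,.2854]);th=1.6163;u=np.array([np.cos(th),np.sin(th)]);v=np.array([-u[1],u[0]])
for c in(-.01,0,.004,.01): print(c,[proj('top',[*(C+u*(c+s)+v*.045),.074])[0] for s in(-.088,.088)])"
```

```text
position: [0.4786, 0.1761, 0.05]
contact_force: [-0.7, -6.3, 3.7]
position: [0.4783, 0.1821, 0.0501]
contact_force: [-0.1, -4.5, 2.0]
position: [0.4779, 0.1882, 0.0501]
contact_force: [-0.2, -4.2, 1.8]
(479, np.int64(212), np.int64(274), np.int64(230), np.int64(245))
(602, np.int64(214), np.int64(276), np.int64(198), np.int64(214))
-0.01 [array([280.9543, 235.8773]), array([217.1319, 238.172 ])]
0 [array([277.3201, 236.008 ]), array([213.5159, 238.302 ])]
0.004 [array([275.8666, 236.0603]), array([212.0698, 238.354 ])]
0.01 [array([273.6867, 236.1387]), array([209.9011, 238.432 ])]
```

```bash
P="python3 -m pendant"
$P '[{"delta_pos":[0,-0.05,0],"dr":[0,0,0]},{"delta_pos":[0,-0.2,0],"dr":[0,0,0]},{"delta_pos":[0,-0.6,0.1],"dr":[0,0,0]},{"delta_pos":[0,-1,0.2],"dr":[0,0,0]},{"delta_pos":[0,-1,0.2],"dr":[0,0,0]}]' | grep -E "pos|con"
$P '[{"delta_pos":[-0.4,-0.9,0.9],"dr":[0,0,0]},{"delta_pos":[-0.4,-0.9,0.9],"dr":[0,0,0]},{"delta_pos":[-0.4,-0.9,0.9],"dr":[0,0,0]},{"delta_pos":[-0.4,-0.9,0.9],"dr":[0,0,0]}]' | grep -E "pos|con|time"
cat > chk.py <<'E'
from h import *
C=np.array([.5178,.2854]);th=1.6163;u=np.array([np.cos(th),np.sin(th)]);v=np.array([-u[1],u[0]])
for n,bm,bb in(('top',(195,215,300,255),(195,185,300,222)),('side',(190,150,330,280),(190,150,330,280))):
    t=manip.get_image(n);cv2.imwrite(f'pics/d_{n}.png',t);h=cv2.cvtColor(t,cv2.COLOR_BGR2HSV)
    for nm,lo,hi,b,yl in(('mag',(140,50,60),(176,255,255),bm,.045),('blue',(105,60,60),(130,255,255),bb,-.045)):
        x0,y0,x1,y1=b;m=cv2.inRange(h[y0:y1,x0:x1],lo,hi)
        k,_,st,ce=cv2.connectedComponentsWithStats(m)
        pts=[(np.round(c+[x0,y0],1).tolist(),int(s[4])) for s,c in zip(st[1:],ce[1:]) if s[4]>8]
        print(n,nm,pts)
        print('  exp',[np.round(proj(n,[*(C+u*(.004+sx*.077)+v*(yl+sy*.012)),.074])[0],1).tolist() for sx in(-1,1) for sy in(-1,1)])
E
python3 chk.py
```

```text
position: [0.4796, 0.0843, 0.0701]
contact_force: [1.3, -0.3, 0.8]
time_s: 24.55
position: [0.4377, -0.0016, 0.1601]
contact_force: [-0.0, -0.1, -0.4]
top mag [([213.4, 231.8], 35), ([221.5, 231.7], 34), ([229.6, 231.8], 34), ([237.9, 231.8], 34), ([246.1, 231.7], 34), ([254.2, 231.5], 33), ([262.5, 231.5], 32), ([270.6, 231.4], 33), ([213.5, 241.3], 34), ([221.5, 241.3], 34), ([229.6, 241.2], 35), ([237.8, 241.0], 35), ([246.0, 241.0], 37), ([254.3, 240.9], 37), ([262.4, 240.8], 35), ([270.1, 240.8], 29)]
  exp [[271.7, 231.8], [272.0, 240.6], [215.9, 233.9], [216.2, 242.6]]
top blue [([215.5, 200.9], 37), ([223.5, 200.8], 36), ([231.8, 200.6], 37), ([239.9, 200.3], 37), ([247.9, 200.1], 38), ([256.0, 200.0], 37), ([264.2, 199.8], 38), ([272.2, 199.7], 36), ([248.0, 209.4], 38), ([256.1, 209.3], 37), ([264.4, 209.2], 37), ([272.5, 208.9], 37), ([215.7, 210.1], 37), ([223.6, 210.1], 38), ([231.8, 209.9], 37), ([239.9, 209.7], 40)]
  exp [[270.7, 199.2], [271.0, 207.9], [215.0, 201.3], [215.3, 210.0]]
side mag [([239.9, 231.2], 14)]
  exp [[261.9, 219.5], [255.2, 224.8], [220.3, 190.5], [213.5, 195.4]]
side blue [([270.7, 152.3], 12), ([289.8, 155.8], 95), ([266.4, 155.7], 17), ([270.5, 167.6], 54), ([251.8, 167.4], 43), ([260.8, 172.5], 35), ([277.8, 164.3], 11), ([283.3, 170.7], 15), ([252.8, 177.5], 25), ([270.1, 176.6], 26), ([236.0, 181.4], 14), ([246.7, 181.8], 15), ([241.0, 181.7], 9), ([255.8, 186.9], 38), ([265.4, 184.9], 15), ([242.0, 187.8], 21), ([224.5, 196.7], 58), ([235.8, 190.5], 12), ([242.5, 197.4], 94), ([280.0, 197.6], 32), ([215.6, 207.3], 106), ([273.3, 202.2], 44), ([239.9, 208.2], 18), ([262.9, 211.5], 23), ([206.7, 212.2], 11), ([201.3, 222.4], 67), ([224.6, 213.5], 10), ([192.2, 219.1], 10), ([214.4, 228.5], 10), ([203.6, 233.5], 35), ([194.7, 238.3], 27)]
  exp [[286.3, 200.2], [279.9, 205.2], [244.8, 173.0], [238.4, 177.5]]
```

```bash
P="python3 -m pendant"
$P '[{"delta_pos":[0.5,-1,0.8],"dr":[-0.05,0,0]},{"delta_pos":[0.5,-1,0.8],"dr":[-0.05,0,0]},{"delta_pos":[0.5,-1,0.8],"dr":[-0.05,0,0]}]' | grep pos
$P '[{"delta_pos":[0.5,-1,0],"dr":[-0.09,0,0]},{"delta_pos":[0.5,-1,0],"dr":[-0.09,0,0]},{"delta_pos":[0.5,-1,0],"dr":[-0.09,0,0]}]' | grep pos
$P '[{"delta_pos":[0,-1,0],"dr":[0,0,0]},{"delta_pos":[0,-1,0],"dr":[0,0,0]},{"delta_pos":[0,-1,0],"dr":[0,0,0]}]' | grep pos
python3 chk.py | grep -A1 -E "side"
```

```text
position: [0.4907, -0.1027, 0.2421]
position: [0.5395, -0.2041, 0.238]
position: [0.5373, -0.3022, 0.2369]
side mag [([231.9, 197.4], 18), ([237.0, 201.6], 20), ([243.0, 206.0], 21), ([248.9, 210.5], 21), ([233.9, 226.4], 55)]
  exp [[261.9, 219.5], [255.2, 224.8], [220.3, 190.5], [213.5, 195.4]]
side blue [([229.8, 152.2], 17), ([213.1, 156.8], 9), ([221.3, 166.8], 57), ([211.4, 162.5], 14), ([203.6, 165.6], 13), ([211.9, 170.8], 17), ([197.0, 171.3], 13), ([254.0, 179.9], 41), ([258.3, 192.2], 203), ([207.4, 186.2], 66), ([214.3, 182.2], 9), ([262.5, 185.6], 22), ([197.9, 191.2], 22), ([268.5, 189.6], 22), ([277.6, 196.0], 52), ([204.1, 198.0], 33), ([192.8, 201.2], 12), ([258.5, 208.5], 55), ([199.6, 206.8], 25)]
  exp [[286.3, 200.2], [279.9, 205.2], [244.8, 173.0], [238.4, 177.5]]
```

Run:
```python
from h import *
top=[(213.4,231.8),(221.5,231.7),(229.6,231.8),(237.9,231.8),(246.1,231.7),(254.2,231.5),(262.5,231.5),(270.6,231.4)]
def best(t,s):
    f=lambda z:(proj('side',[*ray('top',t,z[0]),z[0]])[0]-np.array(s))
    o=least_squares(f,[.07]);return o.x[0],np.linalg.norm(o.fun)
for s in[(231.9,197.4),(237,201.6),(243,206),(248.9,210.5)]:
    print(s,[tuple(np.round(best(t,s),4)) for t in top])
# rack pose predicted side positions
m=ray('top',(242,236.4),.074);print(m)
t=cv2.imread('pics/d_side.png');cv2.imwrite('pics/f.png',crop(t,195,175,300,260,5))
```

```text
(231.9, 197.4) [(np.float64(0.0295), np.float64(11.5424)), (np.float64(0.0497), np.float64(5.9498)), (np.float64(0.0699), np.float64(0.4648)), (np.float64(0.0899), np.float64(5.293)), (np.float64(0.1089), np.float64(11.1173)), (np.float64(0.1271), np.float64(17.007)), (np.float64(0.1458), np.float64(22.9359)), (np.float64(0.1634), np.float64(28.8594))]
(237, 201.6) [(np.float64(0.0086), np.float64(16.5883)), (np.float64(0.0294), np.float64(10.9847)), (np.float64(0.0503), np.float64(5.4888)), (np.float64(0.0709), np.float64(0.2804)), (np.float64(0.0905), np.float64(6.1163)), (np.float64(0.1092), np.float64(12.0177)), (np.float64(0.1284), np.float64(17.9584)), (np.float64(0.1466), np.float64(23.8938))]
(243, 206) [(np.float64(-0.014), np.float64(22.5314)), (np.float64(0.0076), np.float64(16.9163)), (np.float64(0.0291), np.float64(11.409)), (np.float64(0.0504), np.float64(5.6278)), (np.float64(0.0706), np.float64(0.2202)), (np.float64(0.09), np.float64(6.134)), (np.float64(0.1098), np.float64(12.0872)), (np.float64(0.1285), np.float64(18.0351))]
(248.9, 210.5) [(np.float64(-0.0376), np.float64(28.3732)), (np.float64(-0.0154), np.float64(22.7462)), (np.float64(0.0069), np.float64(17.2273)), (np.float64(0.0289), np.float64(11.4339)), (np.float64(0.0498), np.float64(5.5734)), (np.float64(0.0698), np.float64(0.3529)), (np.float64(0.0902), np.float64(6.3189)), (np.float64(0.1095), np.float64(12.2795))]
[0.4748 0.2927]
```

```bash
python3 -c "
from station import manip
print(manip.observe()['time_s'],manip.observe()['contact_force'],manip.sign_off())"
```

```text
the job is handed in; nothing more can be done
25.875 [ 0.27624368 -0.04715401  0.29408779] None
```

The magenta rack lies flat behind the sill in the empty lane, by triangulating four of its caps and seeing all 16 in line from above. The door was still open in the last picture viewed and the hand touched nothing else, and the job was handed in at 25.9 s.

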